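Pack weld electrodes home in a magazine tube

ROBOT

A 6-joint arm with a two-finger parallel gripper is mounted at the origin on a cart in front of the work surface, level with it; the furniture and walls round the work are solid. World frame = base frame: x ahead of the robot, y to its left, z up, the work surface at z = 0. Lengths are in m, angles in rad, forces in N, time in s.
With the tool pointing down it reaches from about 0.35 to 0.725 m from the base axis. Payload 4.3 kg.
Tool frame: the origin (TCP) lies at the very end of the fingers, on their centre line; the grasp point (between the pads) lies behind it (env.grip_point_offset is the z of the grasp point in the tool frame, in m); z points along the fingers, y is the line along which they close (so a half turn about z gives the same grasp; the last joint's range is limited). The gripper opens to 85 mm and grips with 20 to 120 N. Pads are 22 mm wide; open, the fingers measure 114 mm over their backs; the gripper's body (76 mm by 85 mm) begins 54 mm behind the grasp point. The pads swing forward as they close: fully open they stand 13 mm farther back than shut.
Start: joints at [1.113, 0.377, 0.081, 1.274, 0, 1.46], TCP at [0.196, 0.541, 0.231] pointing down, gripper open.
Joint ranges: [-2.72, 2.72], [-0.84, 1.66], [-1.02, 1.22], [-1.77, 2.12], [-1.37, 1.28], [-3.14, 3.14]. Speed limits (rad/s): [2.57, 2.57, 3.14, 3.14, 3.14, 3.14].

INTERFACE

Orientations are given as a unit quaternion [w, x, y, z].
In Python, from workcell import env, cams gives the robot as it stands.
- The arm moves only by the tool servo_tool, never from a script. Its argument "commands" is a list that holds one entry, the list of rows, each a list of 5 numbers: the opening, from 0 (shut) to 1 (fully open), then the shift along the tool's x, y, z normalised to -1 to 1, where 1 is 0.15 m, then the turn about the tool's z normalised to -1 to 1, where 1 is pi rad. A call has 1 to 5 rows; each row is the pose to reach, as a shift and turn from the pose commanded when the call began, along the tool's axes at that moment, turning the shorter way round; what a row does not reach only later rows make up. A row lasts 1/10 s, in which the tool goes at most 50 mm and 8.59 degrees, less where a joint would pass 70% of its speed; a pose out of reach is approached as far as the arm can. A call with a number of a shift or a turn outside -1 to 1 is refused whole. A call with a gripper value outside its range is refused whole. The fingers move at their own pace and stop on an object; the grip force is fixed at half the most. Time passes only in rows, so rows that repeat a pose let the fingers close. It gives the time, the measured TCP pose, the force, the opening and the grip force at its end, in the units of the state.
- env.get_obs(): the state, without advancing time (a new reading comes with each control period).
- cams.get_image(name): name is "scene" or "top"; returns a dict with "img" (480x640x3 uint8, red, green, blue), "K" (3x3 intrinsics, pixels), "D" ([k1, k2, p1, p2, k3] as OpenCV has them; the pictures are not rectified), "origin" and "rotation" of the camera in the world. Camera axes: x right, y up, looking along -z (the intrinsics and any distortion apply to the point x, -y, -z); pixel columns grow to the right and rows downward; lengths in m; the calibration is good to about 2 mm. A picture is of the moment at which its call begins. There is no depth.
- env.hand_in(): hands the job in; it is judged then, once.
Trained networks look in a picture, given as the dict that the camera call returned (one of the last four; its "shot" number tells which), for a name from the list of things; names that differ only in an ending like _2 or _b are one class to them, and where a whole thing is asked for, a point or a joint stands for the part that bears it (a point fixed in the world has none). Each returns a list of dicts, best first, with "confidence" (0 to 1); they miss things now and then, are a little off and sometimes report something else, mostly with a low value. They report only what shows in the picture. A call takes as long as a camera call. They do not tell look-alikes from the thing itself.
- cams.outline_of(target, picture): "pixels" (480x640 bool, what is visible of it) and "rect" ([left, top, right, bottom] in pixels, round what is visible of it).
- cams.mark_of(target, picture): "centre" ([column, row] in pixels: a listed point, or the origin of a listed thing).
The state is a dict: "clock": time; "joints": joint angles; "joint_vel": joint speeds; "joint_efforts": joint torques, N m; "eef_pos": TCP position; "ee_rot": TCP orientation; "wrist_force": force on the tool from outside, world axes, zero at the start; "wrist_torque": the same for the moment, N m; "finger_gap": finger opening in m; "grip_force": force on a finger pad.
Only numpy, scipy, OpenCV 4.12 (cv2) and the standard library are available. Lean on these libraries where they do the work, as an engineer would, in place of code of your own. Each camera call takes 0.05 s, during which the arm holds its last target. There are 200 camera calls.

TASK

Two copper electrodes are stuck part-way down the clear magazine tube on a braked carrier. Take the packing rod out of its holder, push the electrodes down the tube with it until they bottom out, and press them firmly home for half a second with about 17 N, never with more than 22 N; then stand the rod back in its holder, let go of it, and leave the other things on the bench where they are.

Things in the scene. Friction and masses are not known exactly. Their poses are not given: they have to be found in the camera images.
- magazine: electrode magazine, fixed: upright clear tube (inside 22 mm, outside 28 mm diameter) on an 80x80x12 mm aluminium base, dark collar at the tube's foot. Origin under the centre of the base, z up along the tube. The mouth is 180 mm above the bench and flares to 34 mm inside over its last 14 mm. What is in the tube counts as part of it
- magazine_mouth (a point): centre of the tube's mouth, 180 mm above the bench. The point of the upper electrode, on which the rod pushes, is 16 to 44 mm below it at the start and 46 to 66 mm below it when home: the bottom stop is set differently in every magazine and its height is not measured. Too deep and narrow for fingers
- carrier (a joint): travel (m) of the red carrier in the tube with the two copper electrodes stacked on it (18 mm diameter, 92 mm high together, points up, moving with it): 0 to 0.008 at the start, grows downwards, 0.030 at the bottom stop. Stays where it is left. Sliding takes a steady push of about 4 N, plus 15 N per m/s; at the rubber-faced stop it rises by about 5 to 7 N per mm
- rod: packing rod, 150 mm long, 0.18 kg, loose, standing upright in its holder. Origin at the centre of its lower end face; z up along the rod. From below: aluminium shaft of 16 mm diameter up to 95 mm with a 3 mm tapered nose, an aluminium flange of 38 mm diameter from 95 to 101 mm, then an orange grip of 26 mm diameter from 101 to 150 mm (the top)
- rod_grip (a point): middle of the rod's orange grip, on its axis, 127 mm above its lower end
- rod_holder: rod holder, fixed: a blue block 70x70x50 mm with one upright bore of 21 mm diameter in the middle of its top, 40 mm deep (its floor is 10 mm above the bench) with a 3 mm chamfer at the mouth. Origin at the centre of its underside. The rod standing in it has its lower end 10 mm above the bench
- v_block: steel V-block, 40x52x34 mm, loose bystander; origin at the centre of its underside
- nest_block: small drilled aluminium block, 35x45x22 mm, loose bystander; origin at the centre of its underside
- spanner: steel spanner lying flat, 25x151x8 mm, loose bystander; origin at the centre of its underside
Not all that is in view belongs to the job. What is shaped like the rod_holder but red is not meant.

How it is judged:
By the outcome, as a careful person would: the job done as asked, in the order asked, and still so for the second after the job is handed in, with the robot touching nothing.
It also fails if it takes over 58 s, if anything falls off the work surface, if the arm or the gripper's body presses on something with over 40 N, if the wrist force passes 120 N, or if a joint passes its speed limit or range.

## Working session

There is one attempt and no reset: what is moved stays moved. The work goes in short steps, Python scripts to look and compute and a tool call to move; the robot and the scene stay as the last step left them, time stands still between calls to the robot, and variables do not carry over. Pictures are saved under pics/ and viewed, at most 10 in all, crops included, and the job is handed in when it is done.

Besides the shell and the picture viewer there is one more tool, called after ">>>" as name([rows], argument=value, ...), one row to a line, values as JSON. servo_tool: Moves the arm, as the interface text tells. Its arguments: {"type":"object","properties":{"commands":{"type":"array"}},"required":["commands"]}

```bash
mkdir -p pics; ls
cat > h.py <<'E'
import numpy as np, cv2
from workcell import env, cams
def ray(p,uv):
    n=cv2.undistortPoints(np.array([[uv]],float),np.array(p["K"],float),np.array(p["D"],float))[0,0]
    R=np.array(p["rotation"]); 
    d=R@np.array([n[0],-n[1],-1.]); return np.array(p["origin"]),d/np.linalg.norm(d)
def atz(p,uv,z):
    o,d=ray(p,uv); return o+d*(z-o[2])/d[2]
def proj(p,X):
    c=np.array(p["rotation"]).T@(np.array(X,float)-np.array(p["origin"])); c=np.array([[c[0],-c[1],-c[2]]])
    return cv2.projectPoints(c,np.zeros(3),np.zeros(3),np.array(p["K"],float),np.array(p["D"],float))[0][0,0]
def tri(a,ua,b,ub):
    o1,d1=ray(a,ua);o2,d2=ray(b,ub)
    s=np.linalg.lstsq(np.c_[d1,-d2],o2-o1,rcond=None)[0]
    q1,q2=o1+s[0]*d1,o2+s[1]*d2; return (q1+q2)/2,np.linalg.norm(q1-q2)
E
python3 - <<'E'
from h import *
P={}
for c in("scene","top"):
    p=P[c]=cams.get_image(c); cv2.imwrite(f"pics/{c}0.png",p["img"][:,:,::-1]); print(c,p["origin"])
M={}
for n in("magazine","magazine_mouth","rod","rod_grip","rod_holder","v_block","nest_block","spanner"):
    for c in P:
        M[n,c]=m=cams.mark_of(n,P[c]); print(n,c,[(np.round(x["centre"],1).tolist(),round(x["confidence"],2)) for x in m[:3]])
    if M[n,"scene"] and M[n,"top"]:
        print("  tri",tri(P["scene"],M[n,"scene"][0]["centre"],P["top"],M[n,"top"][0]["centre"]))
o=env.get_obs(); print(o, env.grip_point_offset)
E
```

```text
pics
scene [ 0.09227839 -0.66094223  0.96545276]
top [ 0.38265271 -0.06607452  0.97984705]
magazine scene [([349.8, 358.3], 0.78)]
magazine top [([381.7, 264.8], 0.61)]Traceback (most recent call last):
  File "<stdin>", line 10, in <module>
  File "h.py", line 13, in tri
    o1,d1=ray(a,ua);o2,d2=ray(b,ub)
          ~~~^^^^^^
  File "h.py", line 6, in ray
    d=R@np.array([n[0],-n[1],-1.]); return np.array(p["origin"]),d/np.linalg.norm(d)
      ~^~~~~~~~~~~~~~~~~~~~~~~~~~~
ValueError: matmul: Input operand 1 has a mismatch in its core dimension 0, with gufunc signature (n?,k),(k,m?)->(n?,m?) (size 3 is different from 4)
```

```bash
python3 - <<'E'
s=open('h.py').read()
s=s.replace('from workcell','from scipy.spatial.transform import Rotation\nfrom workcell').replace('np.array(p["rotation"])','rot(p)')
s+='def rot(p): return Rotation.from_quat(p["rotation"],scalar_first=True).as_matrix()\n'
open('h.py','w').write(s)
E
python3 - <<'E'
from h import *
P={}
for c in("scene","top"):
    p=P[c]=cams.get_image(c); cv2.imwrite(f"pics/{c}1.png",p["img"][:,:,::-1]); print(c,p["origin"],p["rotation"])
M={}
for n in("magazine","magazine_mouth","rod","rod_grip","rod_holder","v_block","nest_block","spanner"):
    for c in P:
        M[n,c]=m=cams.mark_of(n,P[c]); print(n,c,[(np.round(x["centre"],1).tolist(),round(x["confidence"],2)) for x in m[:3]])
    if M[n,"scene"] and M[n,"top"]:
        print("  tri",tri(P["scene"],M[n,"scene"][0]["centre"],P["top"],M[n,"top"][0]["centre"]))
o=env.get_obs(); print(o, env.grip_point_offset)
E
```

```text
scene [ 0.09227839 -0.66094223  0.96545276] [ 0.88162998  0.33512817 -0.10874205 -0.313995  ]
top [ 0.38265271 -0.06607452  0.97984705] [ 0.71554141  0.04206806 -0.07203887 -0.69357132]
magazine scene [([349.6, 357.3], 0.88)]
magazine top [([385.9, 265.1], 0.82)]
  tri (array([ 0.487929  , -0.24573697,  0.00161514]), np.float64(0.0061822779542903186))
magazine_mouth scene [([358.3, 301.2], 0.78)]
magazine_mouth top [([405.9, 253.4], 0.74)]
  tri (array([ 0.49330473, -0.25164809,  0.17747054]), np.float64(0.0024816254307267684))
rod scene [([240.7, 250.5], 0.62)]
rod top [([233.3, 268.8], 0.69)]
  tri (array([0.47177098, 0.09272329, 0.0104064 ]), np.float64(0.0027735654913081977))
rod_grip scene [([234.5, 207.9], 0.74)]
rod_grip top [([223.3, 261.5], 0.57)]
  tri (array([0.47370786, 0.09188737, 0.13717392]), np.float64(0.002817886993279868))
rod_holder scene [([280.9, 295.2], 0.81), ([236.9, 250.3], 0.8)]
rod_holder top [([298.4, 268.2], 0.92), ([231.8, 270.6], 0.74), ([233.4, 268.8], 0.32)]
  tri (array([ 0.47573985, -0.0489616 , -0.00212026]), np.float64(0.004631841446426227))
v_blo
[... 553 characters left out ...]
1272395e+00,  3.77285735e-01,  8.10397632e-02,  1.27437943e+00,
       -1.74562956e-05,  1.46049872e+00]), 'joint_vel': array([-8.53016291e-04, -7.25043873e-04,  2.56518782e-04,  3.67185997e-04,
        4.22380741e-05,  2.14488451e-04]), 'joint_efforts': array([-1.41220553e-04, -4.63531995e+01,  2.70160317e+01,  4.51995356e-04,
       -3.08485523e-04,  8.83130156e-06]), 'eef_pos': array([0.19599079, 0.54063585, 0.23135296]), 'ee_rot': array([3.23392460e-05, 1.73012412e-01, 9.84919640e-01, 7.95861565e-05]), 'wrist_force': array([ 0.5873799 ,  0.87475125, -0.31703241]), 'wrist_torque': array([ 0.0507202 , -0.02250026,  0.02929613]), 'grip_force': 0.0, 'finger_gap': 0.08512340050828326} -0.0187
```

View pics/scene1.png

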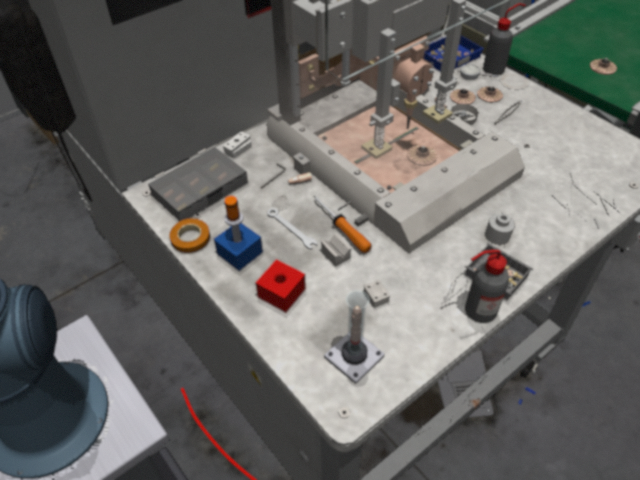

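View pics/top1.png

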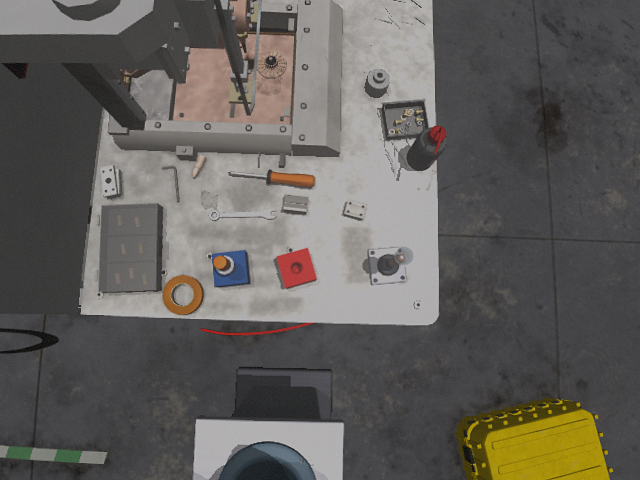

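Scene picture: the rod stands in the blue holder (scene 237,240; top 230,268), the red decoy is at scene 281,285, and the magazine is at scene 355,330; top 390,262. I'll refine both axes by overlaying the model circles.

```bash
cat > ov.py <<'E'
from h import *
def circ(im,p,c,z,r,off,s,col):
    t=np.linspace(0,2*np.pi,60)
    q=np.array([proj(p,(c[0]+r*np.cos(a),c[1]+r*np.sin(a),z)) for a in t])
    cv2.polylines(im,[np.int32(((q-off+.5)*s)*16)],False,col,1,cv2.LINE_AA,4)
def crop(p,X,circles,n=30,s=6):
    u=np.int32(proj(p,X)); off=u-n
    im=p["img"][off[1]:off[1]+2*n,off[0]:off[0]+2*n,::-1]
    im=cv2.resize(im,None,fx=s,fy=s,interpolation=cv2.INTER_CUBIC)
    for c,z,r,col in circles: circ(im,p,c,z,r,off,s,col)
    return im
E
python3 - <<'E'
from ov import *
acc={}
for k in range(4):
    P={c:cams.get_image(c) for c in("scene","top")}
    for n in("magazine_mouth","rod_grip","magazine","rod_holder"):
        for c in P:
            m=cams.mark_of(n,P[c])
            if n=="rod_holder": 
                g=proj(P[c],(.472,.092,0)); m=[x for x in m if np.hypot(*(np.array(x["centre"])-g))<20]
            if m: acc.setdefault((n,c),[]).append(m[0]["centre"])
E={}
for n in("magazine_mouth","rod_grip","magazine","rod_holder"):
    a=[np.median(acc[n,c],0) for c in("scene","top")]
    E[n]=tri(P["scene"],a[0],P["top"],a[1])[0]
    zz=dict(magazine_mouth=.18,rod_grip=.137,magazine=0,rod_holder=0)[n]
    print(n,E[n].round(4),[atz(P[c],x,zz)[:2].round(4) for c,x in zip(("scene","top"),a)])
g,m=E["rod_grip"],E["magazine_mouth"]
R=[];G=(0,255,0);B=(255,0,0)
for c in("top","scene"):
    R.append(np.hstack([crop(P[c],(*g[:2],.13),[(g,.16,.013,G),(g,.111,.019,B),(g,.05,.0135,(255,255,0))]),crop(P[c],(*m[:2],.16),[(m,.18,.017,G),(m,.012,.014,B)])]))
im=np.vstack(R); im=cv2.resize(im,(600,600)); cv2.imwrite("pics/ov.png",im)
E
```

```text
magazine_mouth [ 0.4917 -0.247   0.1851] [array([ 0.4957, -0.2448]), array([ 0.4911, -0.2475])]
rod_grip [0.4773 0.0973 0.1333] [array([0.4774, 0.093 ]), array([0.475 , 0.0975])]
magazine [ 4.914e-01 -2.450e-01 -1.000e-04] [array([ 0.491 , -0.2448]), array([ 0.4919, -0.2452])]
rod_holder [0.4699 0.0979 0.0039] [array([0.4691, 0.1021]), array([0.4726, 0.0975])]
```

View pics/ov.png

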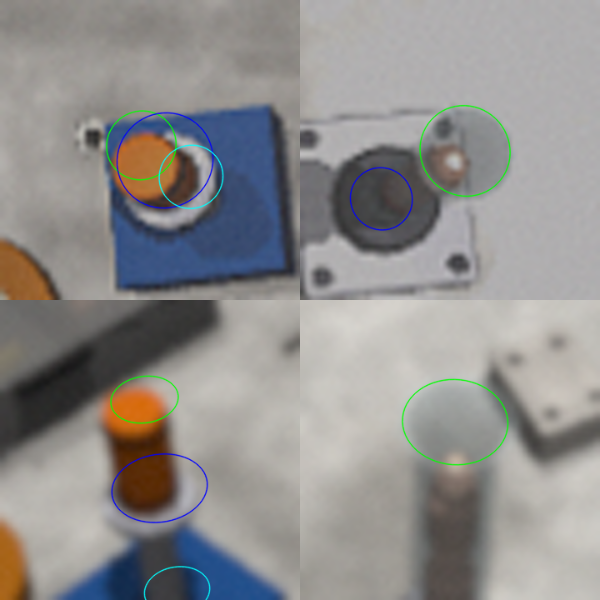

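The crop shows the mouth circle matching (top crop 465,150). The grip's top is at about 148,168 against the predicted 141,145, so the rod estimate is several mm off. I'll segment the bright orange disc instead.

```bash
cat > disc.py <<'E'
from ov import *
def disc(p,X,n=22,rmin=215):
    u=np.int32(proj(p,X)); off=u-n; im=p["img"][off[1]:off[1]+2*n,off[0]:off[0]+2*n].astype(int)
    hsv=cv2.cvtColor(im.astype(np.uint8),cv2.COLOR_RGB2HSV)
    m=((hsv[...,0]<20)&(hsv[...,1]>140)&(hsv[...,2]>rmin)).astype(np.uint8)
    k,l,s,c=cv2.connectedComponentsWithStats(m)
    i=min([i for i in range(1,k) if s[i,4]>20],key=lambda i:np.hypot(*(c[i]-n)))
    return c[i]+off,s[i]
E
python3 - <<'E'
from disc import *
X=(.469,.095,.16); P={c:cams.get_image(c) for c in("top","scene")};D={}
for c in P:
    for r in(180,200):
        try: D[c],s=disc(P[c],X,rmin=r); print(c,r,D[c],s,atz(P[c],D[c],.16).round(4))
        except ValueError as e: print(c,r,e)
t,e=tri(P["scene"],D["scene"],P["top"],D["top"]);print(t,e)
# blue block top face via blob
p=P["top"];h=cv2.cvtColor(p["img"],cv2.COLOR_RGB2HSV);m=((h[...,0]>100)&(h[...,0]<125)&(h[...,1]>150)).astype(np.uint8);m[:240]=0
k,l,s,c=cv2.connectedComponentsWithStats(m);i=1+np.argmax(s[1:,4]);print(s[i],cv2.minAreaRect(np.argwhere(l==i)[:,::-1].astype(np.float32)))
(r,_,_)=cv2.minAreaRect(np.argwhere(l==i)[:,::-1].astype(np.float32));print(atz(p,r,.05))
g=t
C=[((g),.16,.013,(0,255,0)),(g,.111,.019,(255,0,0)),(g,.05,.0135,(255,255,0))]
cv2.imwrite("pics/ov2.png",np.hstack([crop(P[c],(*g[:2],.13),C) for c in P]))
E
```

```text
top 180 min() iterable argument is empty
top 200 min() iterable argument is empty
scene 180 [230.21333333 199.53333333] [18 19 12  8 75] [0.4707 0.0948 0.16  ]
scene 200 [230.35087719 199.19298246] [18 19 11  7 57] [0.4714 0.0954 0.16  ]Traceback (most recent call last):
  File "<stdin>", line 7, in <module>
KeyError: 'top'
```

Top estimate by eye is (0.469, 0.095) and the scene disc gives (0.471, 0.095); they agree. Moving now.

>>> servo_tool([
  [[1, -0.913, -0.727, 0, -0.1107], [1, -0.913, -0.727, 0, -0.1107], [1, -0.913, -0.727, 0, -0.1107], [1, -0.913, -0.727, 0, -0.1107], [1, -0.913, -0.727, 0, -0.1107]],
])

```text
clock: 3.7
eef_pos: [0.289, 0.3886, 0.2315]
ee_rot: [0.0, 0.003, 1.0, -0.0]
wrist_force: [-0.6, 0.7, -0.1]
finger_gap: 0.0855
grip_force: 0.0
```

>>> servo_tool([
  [[1, -0.609, -0.99, 0, 0], [1, -0.609, -0.99, 0, 0], [1, -0.609, -0.99, 0, 0], [1, -0.609, -0.99, 0, 0], [1, -0.609, -0.99, 0, 0]],
])

```text
clock: 4.2
eef_pos: [0.3804, 0.2415, 0.2315]
ee_rot: [0.0, 0.002, 1.0, 0.0]
wrist_force: [-0.5, 0.5, -0.6]
finger_gap: 0.0851
grip_force: 0.0
```

>>> servo_tool([
  [[1, -0.609, -0.99, 0, 0], [1, -0.609, -0.99, 0, 0], [1, -0.609, -0.99, 0, 0], [1, -0.609, -0.99, 0, 0], [1, -0.609, -0.99, 0, 0]],
])

```text
clock: 4.7
eef_pos: [0.4721, 0.0935, 0.2312]
ee_rot: [0.0, 0.002, 1.0, 0.0]
wrist_force: [-0.2, 0.7, -0.7]
finger_gap: 0.0858
grip_force: 0.0
```

>>> servo_tool([
  [[1, 0, 0, 0.4, 0], [1, 0, 0, 0.6, 0], [1, 0, 0, 0.75, 0], [1, 0, 0, 0.75, 0], [1, 0, 0, 0.75, 0]],
])

```text
clock: 5.2
eef_pos: [0.4698, 0.0959, 0.1192]
ee_rot: [-0.0, -0.001, 1.0, 0.0]
wrist_force: [0.2, -0.6, 0.7]
finger_gap: 0.0854
grip_force: 0.0
```

Run:
```python
from ov import *
P={c:cams.get_image(c) for c in("top","scene")}; o=env.get_obs(); print(o["eef_pos"],o["joints"])
g=o["eef_pos"][:2]
C=[(g,.16,.013,(0,255,0)),(g,.111,.019,(255,0,0))]
cv2.imwrite("pics/ov3.png",np.hstack([crop(P[c],(*g[:2],.13),C) for c in P]))
```

```text
[0.4715854  0.09543957 0.12058422] [ 6.74972804e-02  2.53921659e-01 -3.90309709e-01  9.23388725e-01
  3.72316193e-04  6.62034640e-02]
```

View pics/ov3.png

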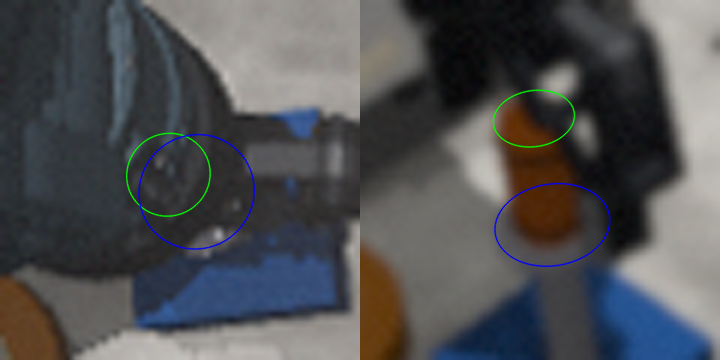

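The scene crop shows the grip between the fingers and near the tool axis (533,118). Closing.

>>> servo_tool([
  [[0, 0, 0, 0, 0], [0, 0, 0, 0, 0], [0, 0, 0, 0, 0], [0, 0, 0, 0, 0], [0, 0, 0, 0, 0]],
])

```text
clock: 5.8
eef_pos: [0.4707, 0.0945, 0.1193]
ee_rot: [0.0, 0.0, 1.0, 0.0]
wrist_force: [-0.0, -0.4, 3.7]
finger_gap: 0.0244
grip_force: 58.7
```

>>> servo_tool([
  [[0, 0, 0, 0, 0], [0, 0, 0, 0, 0], [0, 0, 0, 0, 0], [0, 0, 0, 0, 0], [0, 0, 0, 0, 0]],
])

```text
clock: 6.3
eef_pos: [0.4707, 0.0945, 0.1193]
ee_rot: [0.001, -0.0, 1.0, 0.0]
wrist_force: [-0.5, 0.5, 6.1]
finger_gap: 0.0249
grip_force: 58.8
```

>>> servo_tool([
  [[0, 0, 0, -0.15, 0], [0, 0, 0, -0.35, 0], [0, 0, 0, -0.6, 0], [0, 0, 0, -0.9, 0], [0, 0, 0, -1.0, 0]],
])

```text
clock: 6.8
eef_pos: [0.4717, 0.0943, 0.2725]
ee_rot: [0.003, 0.0, 1.0, 0.0]
wrist_force: [1.0, 0.4, -1.0]
finger_gap: 0.0247
grip_force: 59.1
```

>>> servo_tool([
  [[0, 0, 0, -0.2, 0], [0, 0, 0, -0.3, 0], [0, 0, 0, -0.3, 0], [0, 0, 0, -0.3, 0], [0, 0, 0, -0.3, 0]],
])

```text
clock: 7.3
eef_pos: [0.4694, 0.0943, 0.3121]
ee_rot: [-0.002, 0.0, 1.0, -0.0]
wrist_force: [-0.4, 0.5, -2.7]
finger_gap: 0.0247
grip_force: 59.1
```

Run:
```python
from ov import *
P={c:cams.get_image(c) for c in("top","scene")}; O=[]
for k in range(4):
    cams.get_image("top"); O.append(env.get_obs())
o=O[-1]; print(np.mean([x["eef_pos"] for x in O],0),np.mean([x["wrist_force"] for x in O],0),np.std([x["wrist_force"] for x in O],0),o["finger_gap"],o["ee_rot"])
g=o["eef_pos"]; tip=g[2]-.1093
C=[(g,tip,.008,(0,255,0)),(g,tip+.098,.019,(255,0,0)),(g,tip+.08,.008,(0,255,255))]
im=[crop(P["scene"],(*g[:2],tip+.06),C,n=40,s=9)]
cv2.imwrite("pics/ov4.png",cv2.resize(np.hstack(im),(600,600)))
for c in P:
  m=cams.mark_of("rod",P[c]); print(c,[(x["centre"],x["confidence"]) for x in m[:2]], proj(P[c],(*g[:2],tip)))
```

```text
[0.46978018 0.09435276 0.31294221] [ 0.0301119  -0.07225042 -1.45027071] [0.25674089 0.727835   0.07851592] 0.024959929765340644 [-5.07582945e-04  7.83172949e-06  9.99999871e-01  2.83072992e-06]Traceback (most recent call last):
  File "<stdin>", line 11, in <module>
ValueError: only the last four pictures can be asked about
```

View pics/ov4.png

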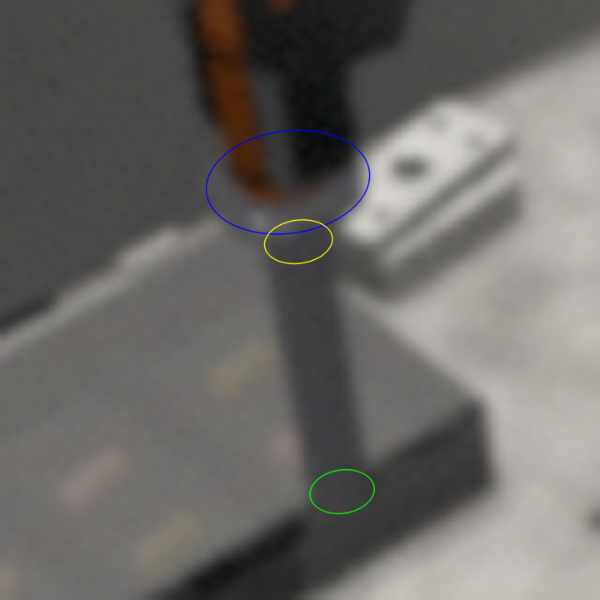

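The rod hangs straight in the gripper: drawn circles match, and the tip shows near 337,485. Carrying it over the tube.

>>> servo_tool([
  [[0, -0.05, -0.2, 0, 0], [0, -0.07, -0.5, 0, 0], [0, -0.07, -0.76, 0, 0], [0, -0.07, -0.76, 0, 0]],
])

```text
clock: 8.0
eef_pos: [0.4809, -0.0235, 0.3135]
ee_rot: [-0.0, 0.003, 1.0, -0.001]
wrist_force: [0.3, 1.1, -1.3]
finger_gap: 0.0249
grip_force: 59.5
```

>>> servo_tool([
  [[0, -0.05, -0.2, 0, 0], [0, -0.07, -0.5, 0, 0], [0, -0.07, -0.76, 0, 0], [0, -0.07, -0.76, 0, 0]],
])

```text
clock: 8.4
eef_pos: [0.4914, -0.1372, 0.3132]
ee_rot: [-0.0, 0.003, 1.0, -0.001]
wrist_force: [0.1, 0.9, -1.7]
finger_gap: 0.0242
grip_force: 59.8
```

>>> servo_tool([
  [[0, 0, -0.25, 0, 0], [0, 0, -0.5, 0, 0], [0, 0, -0.75, 0, 0], [0, 0, -0.75, 0, 0], [0, 0, -0.75, 0, 0]],
])

```text
clock: 8.9
eef_pos: [0.4913, -0.2456, 0.3134]
ee_rot: [-0.0, 0.0, 1.0, 0.001]
wrist_force: [0.3, 0.6, -1.6]
finger_gap: 0.0249
grip_force: 60.1
```

Run:
```python
from ov import *
O=[env.get_obs()]
for k in range(2):
    cams.get_image("top"); O.append(env.get_obs())
P={c:cams.get_image(c) for c in("top","scene")}; O.append(env.get_obs())
print(np.mean([x["eef_pos"] for x in O],0),[x["wrist_force"].round(2) for x in O])
g=O[-1]["eef_pos"]; tip=g[2]-.1093; m=(.4917,-.247)
C=[(g,tip,.008,(0,255,0)),(g,tip+.098,.019,(255,0,0)),(m,.18,.017,(0,255,255))]
im=[cv2.resize(crop(P[c],(*m,.2),C,n=35,s=9),(400,400)) for c in P]
cv2.imwrite("pics/ov5.png",np.hstack(im))
for c in P:
  for n in("rod","magazine_mouth"):
    x=cams.mark_of(n,P[c]); print(c,n,[(y["centre"],y["confidence"]) for y in x[:2]], proj(P[c],(*g[:2],tip)),proj(P[c],(*m,.18)))
```

```text
[ 0.49137318 -0.24495006  0.3137058 ] [array([ 0.31,  0.61, -1.56]), array([-0.01,  0.97, -1.68]), array([-0.64,  1.62, -1.1 ]), array([ 0.27, -0.11, -1.46])]
top rod [] [405.19055536 252.93774494] [403.43525916 254.58519475]
top magazine_mouth [([403.3, 252.4], 0.82)] [405.19055536 252.93774494] [403.43525916 254.58519475]
scene rod [([355.0, 284.0], 0.64)] [355.82778942 288.67231228] [356.42902589 298.74663988]
scene magazine_mouth [([359.1, 297.0], 0.92), ([357.0, 290.7], 0.25)] [355.82778942 288.67231228] [356.42902589 298.74663988]
```

View pics/ov5.png

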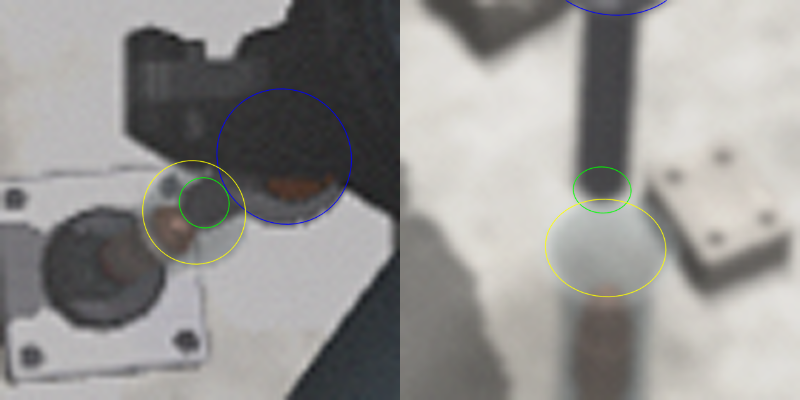

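Top crop: tip (205,202) lies within the mouth circle (194,212). Scene crop: rod (604) and tube (606) are in line. Lowering into the flare.

>>> servo_tool([
  [[0, 0, -0.007, 0.08, 0], [0, 0, -0.007, 0.15, 0], [0, 0, -0.007, 0.22, 0], [0, 0, -0.007, 0.27, 0], [0, 0, -0.007, 0.3, 0]],
])

```text
clock: 9.8
eef_pos: [0.4908, -0.2468, 0.2676]
ee_rot: [-0.001, -0.0, 1.0, 0.001]
wrist_force: [-1.2, 0.2, -1.3]
finger_gap: 0.0245
grip_force: 60.1
```

>>> servo_tool([
  [[0, 0, 0, 0.03, 0], [0, 0, 0, 0.06, 0], [0, 0, 0, 0.09, 0], [0, 0, 0, 0.12, 0]],
])

```text
clock: 10.2
eef_pos: [0.4914, -0.2472, 0.2509]
ee_rot: [0.0, -0.0, 1.0, -0.0]
wrist_force: [-1.3, 1.1, 3.0]
finger_gap: 0.0245
grip_force: 60.5
```

>>> servo_tool([
  [[0, 0, 0, 0.01, 0], [0, 0, 0, 0.02, 0], [0, 0, 0, 0.03, 0], [0, 0, 0, 0.035, 0]],
])

```text
clock: 10.6
eef_pos: [0.4913, -0.2471, 0.2454]
ee_rot: [0.0, -0.0, 1.0, 0.0]
wrist_force: [-0.8, 0.4, 1.4]
finger_gap: 0.0242
grip_force: 60.5
```

>>> servo_tool([
  [[0, 0, 0, 0.005, 0], [0, 0, 0, 0.01, 0], [0, 0, 0, 0.014, 0], [0, 0, 0, 0.014, 0]],
])

```text
clock: 11.0
eef_pos: [0.4912, -0.2471, 0.2433]
ee_rot: [-0.0, 0.0, 1.0, 0.0]
wrist_force: [-0.8, 0.3, 1.4]
finger_gap: 0.0245
grip_force: 60.5
```

>>> servo_tool([
  [[0, 0, 0, 0.005, 0], [0, 0, 0, 0.01, 0], [0, 0, 0, 0.014, 0], [0, 0, 0, 0.014, 0]],
])

```text
clock: 11.4
eef_pos: [0.4914, -0.2473, 0.2417]
ee_rot: [0.0, 0.0, 1.0, -0.0]
wrist_force: [-1.3, 0.4, 4.1]
finger_gap: 0.0246
grip_force: 60.7
```

>>> servo_tool([
  [[0, 0, 0, 0.004, 0], [0, 0, 0, 0.008, 0], [0, 0, 0, 0.01, 0], [0, 0, 0, 0.01, 0]],
])

```text
clock: 11.8
eef_pos: [0.4919, -0.2475, 0.2414]
ee_rot: [0.001, -0.0, 1.0, -0.001]
wrist_force: [-2.5, 0.7, 9.0]
finger_gap: 0.0246
grip_force: 61.2
```

Force is rising with little movement, so this is either the stop or a jam. I'll check in the picture.

Run:
```python
from ov import *
p=cams.get_image("scene"); O=[env.get_obs()]
for k in range(3): cams.get_image("top"); O.append(env.get_obs())
print([(x["eef_pos"].round(4),x["wrist_force"].round(1)) for x in O])
q=dict(p); q["img"]=cv2.imread("pics/scene1.png")[:,:,::-1]
m=(.4917,-.247); ims=[]
for a in(q,p):
    im=crop(a,(*m,.11),[],n=35,s=11); off=np.int32(proj(a,(*m,.11)))-35
    for z in np.arange(.02,.19,.02):
        u=(proj(a,(*m,z))-off+.5)*11
        cv2.line(im,(int(u[0])+130,int(u[1])),(int(u[0])+160,int(u[1])),(0,0,255),1); cv2.putText(im,f"{z*1000:.0f}",(int(u[0])+165,int(u[1])+5),0,.6,(0,0,255),1)
    ims.append(im[:,150:700])
cv2.imwrite("pics/tube.png",cv2.resize(np.hstack(ims),(800,560)))
```

```text
[(array([ 0.4919, -0.2475,  0.2414]), array([-1.9,  0.8,  9.5])), (array([ 0.4919, -0.2475,  0.2414]), array([-1.6,  0.7,  9.9])), (array([ 0.4919, -0.2475,  0.2414]), array([-1.9,  1.6,  9.5])), (array([ 0.4918, -0.2475,  0.2414]), array([-1.9,  1.6,  9.2]))]
```

View pics/tube.png

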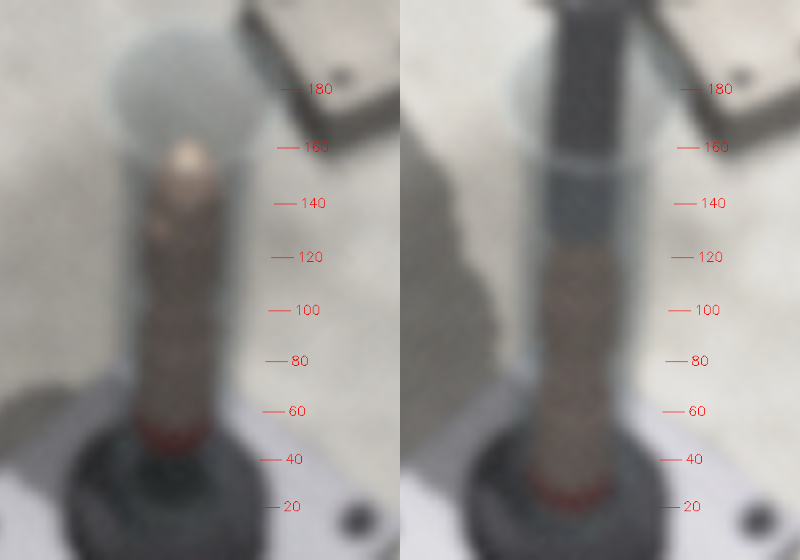

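The carrier has gone down about 24 mm (red ring at 53 mm, now 30 mm), the rod sits on the electrode point, and it stands straight in the tube. This fits the stop, so I'll press gradually.

>>> servo_tool([
  [[0, 0, 0, 0.003, 0], [0, 0, 0, 0.007, 0], [0, 0, 0, 0.007, 0], [0, 0, 0, 0.007, 0]],
])

```text
clock: 12.4
eef_pos: [0.4921, -0.2477, 0.2411]
ee_rot: [0.002, 0.0, 1.0, -0.001]
wrist_force: [-2.4, 1.9, 12.1]
finger_gap: 0.025
grip_force: 61.6
```

>>> servo_tool([
  [[0, 0, 0, 0.004, 0], [0, 0, 0, 0.008, 0], [0, 0, 0, 0.008, 0], [0, 0, 0, 0.008, 0], [0, 0, 0, 0.008, 0]],
])

```text
clock: 12.9
eef_pos: [0.4925, -0.2478, 0.2409]
ee_rot: [0.002, -0.0, 1.0, -0.001]
wrist_force: [-3.1, 2.4, 17.2]
finger_gap: 0.0247
grip_force: 62.0
```

Run:
```python
from ov import *
O=[env.get_obs()]
for k in range(5): cams.get_image("top"); O.append(env.get_obs())
print([(x["eef_pos"].round(4),x["wrist_force"].round(1)) for x in O])
```

```text
[(array([ 0.4925, -0.2478,  0.2409]), array([-3.1,  2.4, 17.2])), (array([ 0.4925, -0.2478,  0.2409]), array([-2.5,  2.3, 17. ])), (array([ 0.4925, -0.2479,  0.2409]), array([-2.4,  1.3, 17. ])), (array([ 0.4925, -0.2478,  0.2408]), array([-3. ,  2. , 17.3])), (array([ 0.4925, -0.2478,  0.2409]), array([-2.9,  2.4, 17.2])), (array([ 0.4925, -0.2478,  0.2409]), array([-2.2,  1.7, 17.5]))]
```

>>> servo_tool([
  [[0, 0, 0, -0.0025, 0], [0, 0, 0, -0.0025, 0], [0, 0, 0, -0.0025, 0], [0, 0, 0, -0.0025, 0], [0, 0, 0, -0.0025, 0]],
])

```text
clock: 13.65
eef_pos: [0.4924, -0.2478, 0.2409]
ee_rot: [0.002, -0.0, 1.0, -0.001]
wrist_force: [-1.4, 2.5, 15.9]
finger_gap: 0.0245
grip_force: 61.9
```

>>> servo_tool([
  [[0, 0, 0, 0, 0], [0, 0, 0, 0, 0], [0, 0, 0, 0, 0], [0, 0, 0, 0, 0], [0, 0, 0, 0, 0]],
])

```text
clock: 14.15
eef_pos: [0.4924, -0.2478, 0.2409]
ee_rot: [0.002, -0.0, 1.0, -0.001]
wrist_force: [-1.7, 2.6, 15.3]
finger_gap: 0.0251
grip_force: 61.9
```

Held at about 17 N for over half a second. Withdrawing.

>>> servo_tool([
  [[0, 0, 0, -0.05, 0], [0, 0, 0, -0.15, 0], [0, 0, 0, -0.28, 0], [0, 0, 0, -0.4, 0], [0, 0, 0, -0.52, 0]],
])

```text
clock: 14.65
eef_pos: [0.491, -0.2471, 0.3157]
ee_rot: [-0.001, 0.0, 1.0, 0.0]
wrist_force: [0.3, -0.9, -1.5]
finger_gap: 0.0247
grip_force: 60.1
```

Run:
```python
from ov import *
O=[env.get_obs()]
for k in range(2): cams.get_image("top"); O.append(env.get_obs())
p=cams.get_image("scene"); 
o=O[-1]; print(o["eef_pos"],o["ee_rot"],[x["wrist_force"].round(1) for x in O])
m=(.4917,-.247); g=o["eef_pos"];tip=g[2]-.1093; im=crop(p,(*m,.15),[(g,tip,.008,(0,255,0)),(g,tip+.098,.019,(255,0,0))],n=50,s=8); off=np.int32(proj(p,(*m,.15)))-50
for z in np.arange(.02,.19,.02):
    u=(proj(p,(*m,z))-off+.5)*8
    cv2.line(im,(int(u[0])+95,int(u[1])),(int(u[0])+120,int(u[1])),(0,0,255),1); cv2.putText(im,f"{z*1000:.0f}",(int(u[0])+125,int(u[1])+5),0,.5,(0,0,255),1)
cv2.imwrite("pics/tube2.png",im[:600])
im=im[:, 150:650]; cv2.imwrite("pics/tube2.png",cv2.resize(im,(375,600)))
```

```text
[ 0.49219699 -0.2478609   0.3175933 ] [ 1.38988745e-03  2.61218078e-05  9.99998578e-01 -9.54900567e-04] [array([ 0.3, -0.9, -1.5]), array([ 1.5, -0.9,  1. ]), array([ 0.6, -0.4, -0.4])]
```

View pics/tube2.png

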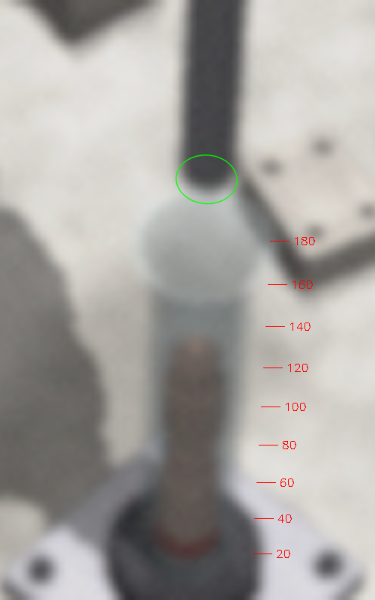

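The electrodes are home (point at about 134 mm, carrier low at row 545), and the rod hangs as before, with no slip. Returning by exactly the reversed offsets.

>>> servo_tool([
  [[0, 0, 0.25, 0, 0], [0, 0, 0.5, 0, 0], [0, 0, 0.76, 0, 0], [0, 0, 0.76, 0, 0]],
])

```text
clock: 15.2
eef_pos: [0.4902, -0.129, 0.3145]
ee_rot: [-0.001, -0.002, 1.0, 0.002]
wrist_force: [0.1, -1.4, -1.2]
finger_gap: 0.0247
grip_force: 60.2
```

>>> servo_tool([
  [[0, 0.05, 0.25, 0, 0], [0, 0.07, 0.5, 0, 0], [0, 0.07, 0.76, 0, 0], [0, 0.07, 0.76, 0, 0]],
])

```text
clock: 15.6
eef_pos: [0.4798, -0.0158, 0.3147]
ee_rot: [-0.001, -0.003, 1.0, 0.001]
wrist_force: [0.7, -1.2, -1.7]
finger_gap: 0.0246
grip_force: 60.4
```

>>> servo_tool([
  [[0, 0.05, 0.25, 0, 0], [0, 0.07, 0.5, 0, 0], [0, 0.07, 0.757, 0, 0], [0, 0.07, 0.757, 0, 0], [0, 0.07, 0.757, 0, 0]],
])

```text
clock: 16.1
eef_pos: [0.4701, 0.0941, 0.3149]
ee_rot: [-0.001, -0.001, 1.0, -0.001]
wrist_force: [0.2, -0.4, -2.2]
finger_gap: 0.0247
grip_force: 60.5
```

Run:
```python
from ov import *
O=[]
for k in range(5): cams.get_image("top"); O.append(env.get_obs())
print(np.mean([x["eef_pos"] for x in O],0),np.mean([x["wrist_force"] for x in O],0),O[-1]["ee_rot"])
```

```text
[0.4703327  0.0932207  0.31540004] [-0.18574993 -0.14817046 -1.8081502 ] [-1.49589420e-04  1.01394129e-03  9.99999469e-01 -1.10840466e-04]
```

>>> servo_tool([
  [[0, 0, 0, 0.25, 0], [0, 0, 0, 0.55, 0], [0, 0, 0, 0.8, 0], [0, 0, 0, 0.95, 0], [0, 0, 0, 0.98, 0]],
])

```text
clock: 16.85
eef_pos: [0.4677, 0.0934, 0.166]
ee_rot: [-0.003, 0.001, 1.0, -0.0]
wrist_force: [0.1, 0.1, -2.0]
finger_gap: 0.0246
grip_force: 60.4
```

>>> servo_tool([
  [[0, 0, 0, 0.02, 0], [0, 0, 0, 0.04, 0], [0, 0, 0, 0.06, 0], [0, 0, 0, 0.08, 0], [0, 0, 0, 0.1, 0]],
])

```text
clock: 17.35
eef_pos: [0.4708, 0.0945, 0.1544]
ee_rot: [0.001, -0.0, 1.0, 0.0]
wrist_force: [0.7, -0.0, -1.7]
finger_gap: 0.0249
grip_force: 60.5
```

>>> servo_tool([
  [[0, 0, 0, 0.04, 0], [0, 0, 0, 0.09, 0], [0, 0, 0, 0.14, 0], [0, 0, 0, 0.19, 0], [0, 0, 0, 0.2, 0]],
])

```text
clock: 17.85
eef_pos: [0.4693, 0.0943, 0.1226]
ee_rot: [-0.001, 0.0, 1.0, -0.0]
wrist_force: [-0.2, 0.3, -0.8]
finger_gap: 0.0247
grip_force: 60.5
```

>>> servo_tool([
  [[0, 0, 0, 0.007, 0], [0, 0, 0, 0.014, 0], [0, 0, 0, 0.02, 0], [0, 0, 0, 0.02, 0]],
])

```text
clock: 18.25
eef_pos: [0.4704, 0.0944, 0.1211]
ee_rot: [0.0, 0.0, 1.0, 0.0]
wrist_force: [-0.1, -0.1, -1.9]
finger_gap: 0.0248
grip_force: 60.5
```

>>> servo_tool([
  [[0, 0, 0, 0.005, 0], [0, 0, 0, 0.01, 0], [0, 0, 0, 0.015, 0], [0, 0, 0, 0.015, 0]],
])

```text
clock: 18.65
eef_pos: [0.4707, 0.0944, 0.1193]
ee_rot: [0.001, 0.0, 1.0, 0.0]
wrist_force: [-0.4, 0.3, 3.3]
finger_gap: 0.0249
grip_force: 61.0
```

>>> servo_tool([
  [[0.5, 0, 0, 0, 0], [0.6, 0, 0, 0, 0], [0.8, 0, 0, 0, 0], [1, 0, 0, 0, 0], [1, 0, 0, 0, 0]],
])

```text
clock: 19.15
eef_pos: [0.4703, 0.0944, 0.1186]
ee_rot: [-0.0, 0.0, 1.0, 0.0]
wrist_force: [-0.6, -0.1, -0.1]
finger_gap: 0.0853
grip_force: 0.0
```

>>> servo_tool([
  [[1, 0, 0, 0, 0], [1, 0, 0, 0, 0], [1, 0, 0, -0.1, 0], [1, 0, 0, -0.3, 0], [1, 0, 0, -0.55, 0]],
])

```text
clock: 19.65
eef_pos: [0.4688, 0.0943, 0.2008]
ee_rot: [-0.002, -0.0, 1.0, -0.0]
wrist_force: [0.7, -1.3, -0.3]
finger_gap: 0.0855
grip_force: 0.0
```

>>> servo_tool([
  [[1, 0, 0, -0.3, 0], [1, 0, 0, -0.6, 0], [1, 0.2, 0.3, -0.6, 0], [1, 0.4, 0.6, -0.6, 0], [1, 0.4, 0.9, -0.6, 0]],
])

```text
clock: 20.15
eef_pos: [0.4081, 0.2277, 0.2921]
ee_rot: [-0.0, 0.001, 1.0, -0.0]
wrist_force: [2.1, 0.4, 0.5]
finger_gap: 0.0852
grip_force: 0.0
```

Run:
```python
from ov import *
P={c:cams.get_image(c) for c in("top","scene")}; print(env.get_obs()["wrist_force"])
a=P["scene"]["img"][150:420,120:440,::-1]; b=P["top"]["img"][180:320,150:450,::-1]
im=np.hstack([cv2.resize(a,(400,338)),cv2.resize(b,(400,338))])
cv2.imwrite("pics/end.png",im)
```

```text
[ 0.57116398 -1.22441917  0.53767531]
```

View pics/end.png

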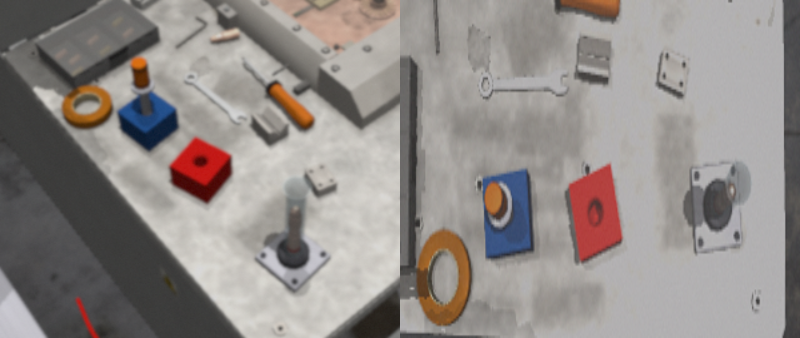

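The rod stands upright in the blue holder (scene 140,85; top 495,205), the electrodes are down in the tube, and the bystanders haven't moved.

```bash
python3 -c "
from workcell import env
print(env.hand_in())"
```

```text
the job is handed in; nothing more can be done
None
```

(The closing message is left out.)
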